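# Close up the bow maker's parts chest

### The job

Close up the plywood parts chest on the bench for the night: with your fingertips, push the two drawers that stand open fully home, and push the raised lid down until it lies shut, without letting it slam. Leave everything else on the bench and in the chest as it is.

Things in the scene. Friction and masses are not known exactly. Their poses are not given: they have to be found in the camera images.
- chest: Birch plywood parts chest fixed to the bench: 155 deep (x) x 420 wide (y) x 100 high without lid. Origin: centre of its underside, on the bench; x points from front to back, away from the robot, y left, z up. Three drawers side by side below (bay centres y = 136, 0, -136), an open till above (floor 70, rim 100 above the bench); lid hinged along the back rim. Sizes in mm throughout.
- drawer_1 (a joint): one of three like drawers (starts pulled out 45 to 70; its bay varies): how far it is out, in m; 0 = fully home, front flush with the chest's front; travel 0.100. Slides along the chest's x; friction about 1.5 N, no spring, stays where it is left, hard stop at 0.
- drawer_1_front (a point): centre of the outer (robot-side) face of that drawer's front; moves with it, axes as the chest's, 37 above the bench. The face is upright, 126 wide x 48 high x 10 thick (13 to 61 above the bench), no handle, a half-round finger notch of radius 14 in the middle of its top edge.
- drawer_2 (a joint): one of three like drawers (starts pulled out 45 to 70; its bay varies): how far it is out, in m; 0 = fully home, front flush with the chest's front; travel 0.100. Slides along the chest's x; friction about 1.5 N, no spring, stays where it is left, hard stop at 0.
- drawer_2_front (a point): centre of the outer (robot-side) face of that drawer's front; moves with it, axes as the chest's, 37 above the bench. The face is upright, 126 wide x 48 high x 10 thick (13 to 61 above the bench), no handle, a half-round finger notch of radius 14 in the middle of its top edge.
- drawer_3 (a joint): one of three like drawers (starts shut; the glass jar stands in front of it; its bay varies): how far it is out, in m; 0 = fully home, front flush with the chest's front; travel 0.100. Slides along the chest's x; friction about 1.5 N, no spring, stays where it is left, hard stop at 0.
- drawer_3_front (a point): centre of the outer (robot-side) face of that drawer's front; moves with it, axes as the chest's, 37 above the bench. The face is upright, 126 wide x 48 high x 10 thick (13 to 61 above the bench), no handle, a half-round finger notch of radius 14 in the middle of its top edge.
- lid (a joint): angle of the chest's lid, rad: 0 = shut, lying on the rim; it grows as the front edge swings up and back (starts at about 0.95 to 1.25). Stiff friction hinge of about 0.65 N m: it stays at any angle; pushing it down near its front edge takes about 2 to 5 N. Stops hard at 0.
- lid_hinge (a point): middle of the lid's hinge line, on the back rim of the chest (77.5 behind the chest's origin, 100 above the bench); the hinge line runs along the chest's y. The lid is a plain board 163 long from hinge to front edge, 420 wide, 10 thick; its underside passes through the hinge line. This point turns with the lid.
- lid_edge (a point): middle of the lid's free front edge, on its outer (upper) face, 163 from the hinge line; with the lid shut it is 110 above the bench and 8 in front of the chest's front.
- glue_pot: small glass jar with a steel screw cap, 42 diameter x 52 high, standing on the bench in front of the drawer that is already shut; origin: centre of its underside (mm); leave it alone
- finger_plane: brass thumb plane, 46 x 20 x about 20 high, lying in the till of the chest; origin: centre of its underside (mm); leave it alone
- frog: black bow frog, 48 x 12 x 18 high, lying in the till of the chest; origin: centre of its underside (mm); leave it alone
- shellac: amber glass bottle, 68 diameter x 125 high, on the bench to the right of the chest; origin: centre of its underside (mm); leave it alone
- squeeze_bottle: white plastic bottle, 42 diameter x 100 high, on the bench to the left of the chest; origin: centre of its underside (mm); leave it alone
- block_plane: steel block plane, 150 x 46 x about 45 high, on the bench to the front left; origin: centre of its underside (mm); leave it alone
- screwdriver: screwdriver with a wooden handle, lying on the bench to the front right; origin: centre of its underside (mm); leave it alone

How it is judged:
By the outcome, as a careful person would: the job done as asked, in the order asked, and still so for the second after the job is handed in, with the robot touching nothing.
It also fails if it takes over 54 s, if anything falls off the work surface, if the arm or the gripper's body presses on something with over 40 N, if the wrist force passes 120 N, or if a joint passes its speed limit or range.

### The arm

A 6-joint arm with a two-finger parallel gripper is mounted at the origin on the work surface. World frame = base frame: x ahead of the robot, y to its left, z up, the work surface at z = 0. Lengths are in mm, angles in rad, forces in N, time in s.
With the tool pointing down it reaches from about 300 to 775 mm from the base axis. Payload 14.6 kg.
Tool frame: the origin (TCP) lies at the very end of the fingers, on their centre line; the grasp point (between the pads) lies 19 mm behind it; z points along the fingers, y is the line along which they close (so a half turn about z gives the same grasp; the last joint's range is limited). The gripper opens to 94 mm and grips with 3 to 60 N. Pads are 16 mm wide; open, the fingers measure 119 mm over their backs; the gripper's body (75 mm by 177 mm) begins 78 mm behind the grasp point.
Start: joints at [-1.374, 0.3, 1.521, -0, 1.321, -0.067], TCP at [143.406, -530.965, 205.446] pointing down, gripper open.
Joint ranges: [-3.03, 3.03], [-0.79, 2.21], [0.23, 2.52], [-1.04, 4.18], [0, 3.07], [-2.55, 2.55]. Speed limits (rad/s): [2.22, 2.22, 2.57, 3.14, 3.14, 3.14].

### API

Orientations are given as [roll, pitch, yaw] about the fixed x, y, z axes, in that order (R = Rz(yaw) Ry(pitch) Rx(roll)).
In Python, from cell import manip, camera, get_calibration gives the robot as it stands. The module is installed in compiled form; this text tells all that it offers.
- The arm moves only by the tool jog_arm, never from a script. Its argument "plan" is one flat list of numbers, 6 for each row, row after row: the shift along the world's x, y, z in m, then the turn, a rotation vector about the world's x, y, z in degrees. A call has 1 to 20 rows; each row is the pose to reach, as a shift and turn from the pose commanded when the call began; what a row does not reach only later rows make up. A row lasts 1/10 s, in which the tool goes at most 50 mm and 8.59 degrees, less where a joint would pass 70% of its speed; a pose out of reach is approached as far as the arm can. A call with a gripper value outside its range is refused whole. "claw" is the finger opening in m, from 0 to 0.094, set as the call begins (left out, the last holds). The fingers move at their own pace and stop on an object; "force" is the grip in N (left out, the last holds). Time passes only in rows, so rows that repeat a pose let the fingers close. It gives the time, the measured TCP pose, the force, the opening and the grip force at its end, in the units of the state.
- manip.read_state(): the state, without advancing time (a new reading comes with each control period).
- camera(name): name is "side" or "top"; returns (picture, depth): 400x640x3 uint8, red, green, blue; 400x640 float32, mm along the optical axis (not along the pixel's ray), 0 where there is no reading.
- get_calibration(name): a dict with "fx", "fy", "cx", "cy" (pixels), "origin" and "attitude" of the camera in the world. Camera axes: x right, y down, z forward; pixel columns grow to the right and rows downward; lengths in mm; the calibration is good to about 2 mm. A picture is of the moment at which its call begins. get_calibration takes no time and is no camera call.
- manip.sign_off(): hands the job in; it is judged then, once.
The state is a dict: "clock": time; "joints": joint angles; "qd": joint speeds; "effort": joint torques, N m; "eef_pos": TCP position; "eef_rot": TCP orientation; "wrist_force": force on the tool from outside, world axes, zero at the start; "moment": the same for the moment, N m; "finger_gap": finger opening in mm; "finger_force": force on a finger pad.
Only numpy, scipy, OpenCV 4.12 (cv2) and the standard library are available. Lean on these libraries where they do the work, as an engineer would, in place of code of your own. Each camera call takes 0.05 s, during which the arm holds its last target. There are 200 camera calls.

## Working session

There is one attempt and no reset: what is moved stays moved. The work goes in short steps, Python scripts to look and compute and a tool call to move; the robot and the scene stay as the last step left them, time stands still between calls to the robot, and variables do not carry over. Pictures are saved under pics/ and viewed, at most 10 in all, crops included, and the job is handed in when it is done.

Besides the shell and the picture viewer there is one more tool, called after "Request:" as name(argument=value, ...) on one line, values as JSON. jog_arm: Moves the arm, as the interface text tells. Its arguments: {"type":"object","properties":{"plan":{"type":"array"},"claw":{"type":"number"},"force":{"type":"number"}},"required":["plan"]}

```bash
mkdir -p pics; cat > h.py <<'E'
import numpy as np,cv2
from cell import manip,camera,get_calibration
def cloud(n):
    p,d=camera(n);c=get_calibration(n)
    v,u=np.mgrid[0:400,0:640]
    P=np.dstack([(u-c["cx"])/c["fx"]*d,(v-c["cy"])/c["fy"]*d,d]).astype(float)
    A=np.array(c["attitude"],float)
    if A.shape!=(3,3):
        from scipy.spatial.transform import Rotation as R
        A=R.from_euler('xyz',A).as_matrix()
    W=P@A.T+np.array(c["origin"]); W[d==0]=np.nan
    return p,W
E
python3 - <<'E'
from h import *
for n in("side","top"):
    print(n,get_calibration(n)); p,W=cloud(n); np.savez(n+"0",p=p,W=W); cv2.imwrite(f"pics/{n}0.png",p[:,:,::-1])
print(manip.read_state())
E
```

```text
side {'fx': 494.7808259342943, 'fy': 494.7808259342943, 'cx': 322.72977130749393, 'cy': 191.8838845676483, 'origin': array([  157.99033429, -1094.09587917,  1021.70999115]), 'attitude': array([-2.25440937e+00, -1.49370252e-03, -3.17768123e-01])}
top {'fx': 493.51117832213225, 'fy': 493.51117832213225, 'cx': 328.01188514396335, 'cy': 196.2635518258362, 'origin': array([ 429.5858684 ,   17.91930152, 1829.0624648 ]), 'attitude': array([-3.07915552, -0.01642194, -1.55635435])}
{'clock': 0.1, 'joints': array([-1.37360675e+00,  3.00421476e-01,  1.52151766e+00, -2.23465930e-06,
        1.32072134e+00, -6.66041144e-02]), 'qd': array([ 1.08003731e-03, -3.60745416e-04, -1.68347790e-03, -8.96143037e-04,
       -7.29555147e-04, -1.86098415e-05]), 'effort': array([ 1.46340280e-03, -5.32638502e+01, -3.53279757e+01,  7.09460699e-02,
        2.35438946e-02, -6.11528935e-05]), 'eef_pos': array([ 143.35668095, -530.73842393,  204.94038352]), 'eef_rot': array([-3.14052706e+00, -6.89089768e-05,  2.63794207e-01]), 'wrist_force': array([-0.37404706, -0.72300923, -0.10560494]), 'moment': array([ 0.04331099, -0.00835761,  0.04881306]), 'finger_force': 0.0, 'finger_gap': 94.16186158359614}
```

View pics/side0.png

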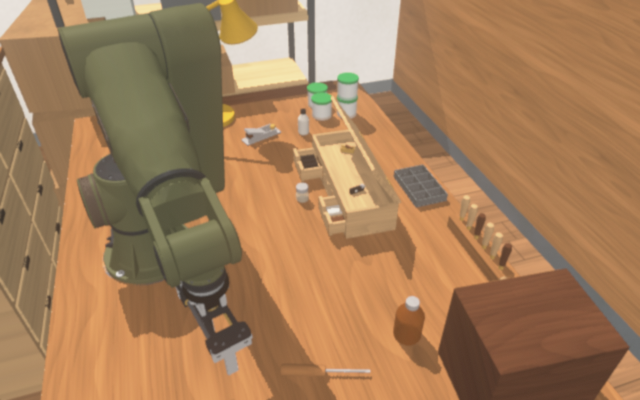

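View pics/top0.png

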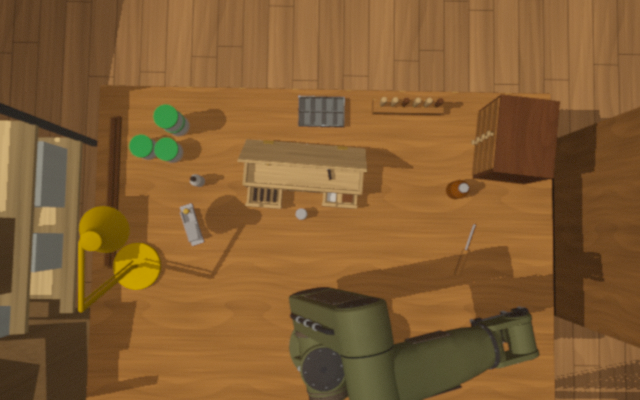

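The top view shows the chest at cols 240–367, rows 142–207. The left drawer (col 264, row 198) and the right one (col 340, row 199) are open, with the jar at (301,214) in front of the shut middle drawer and the lid raised at the back. The side view agrees.

```bash
python3 - <<'E'
from h import *
z=np.load("top0.npz");p,W=z["p"],z["W"]
for v,u in[(189,300),(188,250),(191,355),(206,250),(206,264),(206,278),(207,327),(207,354),(143,300),(150,300),(160,300),(214,301),(184,247),(192,364)]: print((u,v),W[v,u].round(0))
# points by height
x,y,h=W[...,0],W[...,1],W[...,2]
reg=np.zeros(h.shape,bool); reg[135:225,232:375]=1
def rect(n,m):
    P=W[m][:,:2]; r=cv2.minAreaRect(P.astype(np.float32)); print(n,m.sum(),np.round(cv2.boxPoints(r)).tolist(),np.round(r[1]))
m=reg&(h>90)&(h<108); k,l,s,c=cv2.connectedComponentsWithStats(m.astype(np.uint8)); rect("rim",l==1+np.argmax(s[1:,4]))
m=reg&(h>52)&(h<66); k,l,s,c=cv2.connectedComponentsWithStats(m.astype(np.uint8))
for i in range(1,k):
    if s[i,4]>15: rect("z57 "+str(s[i]),l==i)
m=reg&(h>150); rect("lid",m); P=W[m]; P=P[np.isfinite(P[:,0])]
print(P.min(0),P.max(0)); c=P.mean(0); n=np.linalg.svd(P-c,full_matrices=0)[2][2]; print("plane",c,n)
for a in(420,480,540):
  cc=h[:,:]; 
big=cv2.resize(p[130:230,225:385],None,fx=5,fy=5,interpolation=cv2.INTER_CUBIC); cv2.imwrite("pics/t1.png",big[:,:,::-1])
E
```

```text
(300, 189) [562.  90.  96.]
(250, 188) [567. 272.  51.]
(355, 191) [ 558. -103.  106.]
(250, 206) [502. 272.  39.]
(264, 206) [503. 221.  40.]
(278, 206) [503. 169.  64.]
(327, 207) [504.  -7.   2.]
(354, 207) [ 504. -104.   54.]
(300, 143) [742.  97.   3.]
(300, 150) [692.  90. 153.]
(300, 160) [648.  87. 221.]
(301, 214) [476.  87.  52.]
(247, 184) [576. 275. 107.]
(364, 192) [ 562. -144.    2.]
rim 470 [[547.0, -128.0], [625.0, -133.0], [651.0, 287.0], [572.0, 292.0]] [421.  79.]
z57 [249 166  10   6  18] 18 [[627.0, 275.0], [627.0, 243.0], [645.0, 243.0], [645.0, 275.0]] [18. 32.]
z57 [332 176  10   7  24] 24 [[586.0, -49.0], [605.0, -58.0], [618.0, -32.0], [599.0, -23.0]] [29. 21.]
z57 [279 189   3  15  23] 23 [[513.0, 160.0], [564.0, 157.0], [565.0, 164.0], [514.0, 167.0]] [ 7. 51.]
z57 [343 195  15  14  57] 57 [[499.0, -114.0], [547.0, -117.0], [551.0, -68.0], [503.0, -64.0]] [50. 48.]
z57 [246 196   6  11  25] 25 [[502.0, 266.0], [534.0, 260.0], [538.0, 279.0], [505.0, 285.0]] [19. 33.]
z57 [322 199  16   8  41] 41 [[499.0, -40.0], [521.0, -44.0], [531.0, 8.0], [509.0, 12.0]] [53. 22.]
z57 [253 204   8   3  22] 22 [[501.0, 259.0], [502.0, 234.0], [509.0, 234.0], [509.0, 259.0]] [ 8. 25.]
z57 [267 205  15   4  35] 35 [[496.0, 159.0], [506.0, 159.0], [508.0, 209.0], [497.0, 209.0]] [50. 11.]
z57 [298 209   9  10  26] 26 [[459.0, 88.0], [466.0, 63.0], [499.0, 73.0], [491.0, 98.0]] [34. 26.]
lid 2139 [[610.0, -131.0], [682.0, -136.0], [709.0, 283.0], [638.0, 287.0]] [420.  71.]
[ 612.8341843  -134.93860177  150.21789215] [706.54106143 286.81970343 247.92776697]
plane [656.91140008  76.83526026 203.08618001] [-0.81476698  0.05081409 -0.57755752]
```

View pics/t1.png

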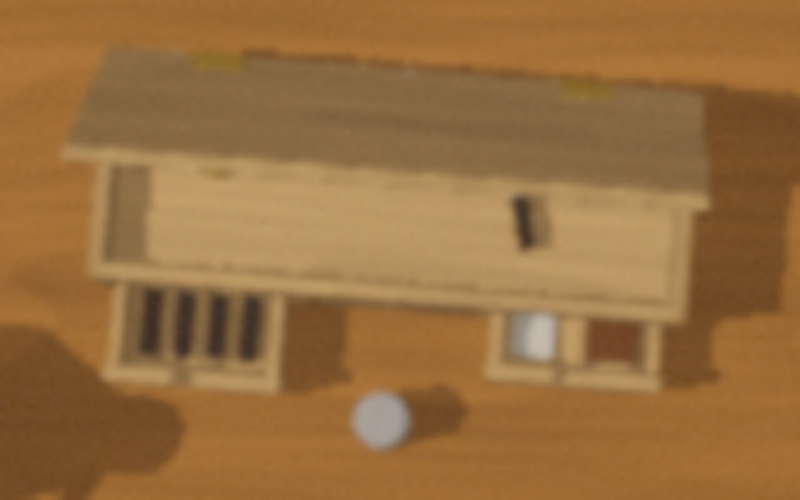

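Estimates from the view: chest yaw ≈ -0.06, front-face centre ≈ (560,82), hinge ≈ (714,73,100), lid ≈ 0.96 rad. The left drawer is out ≈ 67 and the right ≈ 50. The sizes 421 and 420 match the stated 420.

```bash
python3 - <<'E'
from scipy.spatial.transform import Rotation as R
Rs=R.from_euler('xyz',[3.1415927,0,.264])
Rt=R.from_euler('z',-.06)*R.from_euler('y',-25,degrees=True)*R.from_euler('x',180,degrees=True)
print((Rt*Rs.inv()).as_rotvec(degrees=True))
E
```

```text
[  2.5566031  -24.97777722 -18.26734511]
```

Request:
jog_arm(plan=[0.312,0.477,-0.055,2.6,-25,-18.3,0.312,0.477,-0.055,2.6,-25,-18.3,0.312,0.477,-0.055,2.6,-25,-18.3,0.312,0.477,-0.055,2.6,-25,-18.3,0.312,0.477,-0.055,2.6,-25,-18.3,0.312,0.477,-0.055,2.6,-25,-18.3,0.312,0.477,-0.055,2.6,-25,-18.3,0.312,0.477,-0.055,2.6,-25,-18.3,0.312,0.477,-0.055,2.6,-25,-18.3,0.312,0.477,-0.055,2.6,-25,-18.3,0.312,0.477,-0.055,2.6,-25,-18.3,0.312,0.477,-0.055,2.6,-25,-18.3,0.312,0.477,-0.055,2.6,-25,-18.3,0.312,0.477,-0.055,2.6,-25,-18.3,0.312,0.477,-0.055,2.6,-25,-18.3,0.312,0.477,-0.055,2.6,-25,-18.3], claw=0, force=20)

```text
clock: 1.7
eef_pos: [455.1, -54.9, 150.6]
eef_rot: [-3.141, -0.437, -0.063]
wrist_force: [-1.3, -0.4, 0.1]
finger_gap: 0.6
finger_force: 0.0
```

Request:
jog_arm(plan=[0,0,-0.04,0,0,0,0,0,-0.08,0,0,0,0,0,-0.118,0,0,0,0,0,-0.118,0,0,0,0.012,-0.001,-0.118,0,0,0,0.024,-0.001,-0.118,0,0,0,0.032,-0.002,-0.118,0,0,0,0.038,-0.002,-0.118,0,0,0,0.044,-0.003,-0.118,0,0,0,0.05,-0.003,-0.118,0,0,0,0.056,-0.003,-0.118,0,0,0,0.062,-0.004,-0.118,0,0,0,0.068,-0.004,-0.118,0,0,0,0.074,-0.004,-0.118,0,0,0,0.078,-0.005,-0.118,0,0,0,0.08,-0.005,-0.118,0,0,0,0.08,-0.005,-0.118,0,0,0])

```text
clock: 3.4
eef_pos: [535.6, -59.0, 32.4]
eef_rot: [-3.141, -0.437, -0.061]
wrist_force: [-0.1, -0.2, -0.8]
finger_gap: 0.4
finger_force: 0.1
```

Request:
jog_arm(plan=[0.002,0,0,0,0,0,0.004,0,0,0,0,0,0.006,0,0,0,0,0,0.007,0,0,0,0,0,0.008,0,0,0,0,0,0.008,0,0,0,0,0])

```text
clock: 4.0
eef_pos: [543.5, -59.0, 32.5]
eef_rot: [-3.141, -0.437, -0.061]
wrist_force: [-0.4, -1.7, -0.7]
finger_gap: 0.2
finger_force: 0.5
```

```bash
python3 - <<'E'
from h import *
p,W=cloud("side"); cv2.imwrite("pics/s1.png",cv2.resize(p[90:260,230:430],None,fx=4,fy=3.5,interpolation=cv2.INTER_CUBIC)[:,:,::-1])
print(manip.read_state()["wrist_force"])
E
```

```text
[-1.0031136   0.18001867  0.58797537]
```

View pics/s1.png

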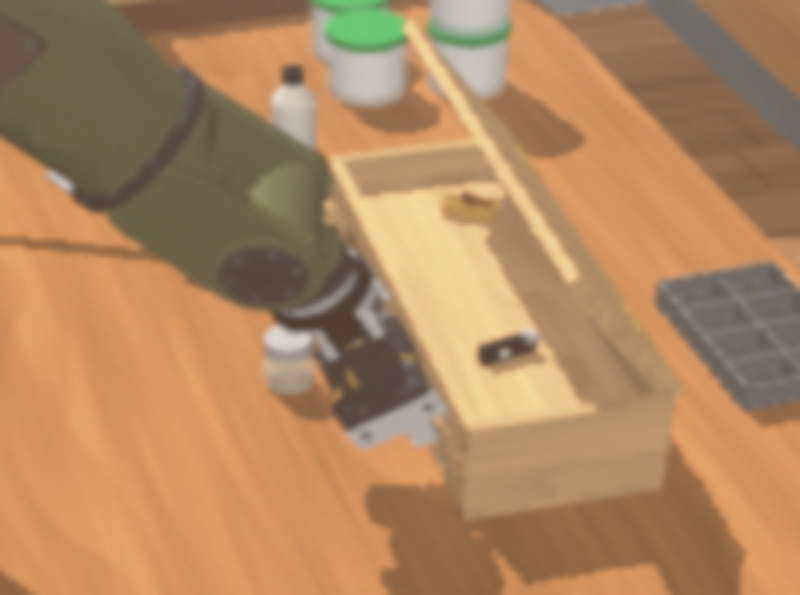

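The right drawer is nearly home (its front edge at about (445,440) still shows a small step). The jar at (290,360) is untouched. I'll continue gently until the stop.

Request:
jog_arm(plan=[0.001,0,0,0,0,0,0.002,0,0,0,0,0,0.003,0,0,0,0,0,0.004,0,0,0,0,0,0.004,0,0,0,0,0])

```text
clock: 4.55
eef_pos: [545.0, -58.8, 31.7]
eef_rot: [-3.14, -0.431, -0.061]
wrist_force: [-29.3, -3.3, 19.6]
finger_gap: 0.4
finger_force: 14.2
```

Hard stop at the expected place. Next, back off, go over the jar, and move in front of the left drawer.

Request:
jog_arm(plan=[-0.02,0.001,0,0,0,0,-0.06,0.004,0,0,0,0,-0.095,0.005,0.03,0,0,0,-0.095,0.005,0.075,0,0,0,-0.095,0.005,0.118,0,0,0,-0.095,0.05,0.118,0,0,0,-0.095,0.1,0.118,0,0,0,-0.095,0.15,0.118,0,0,0,-0.095,0.2,0.118,0,0,0,-0.095,0.25,0.118,0,0,0,-0.095,0.28,0.118,0,0,0,-0.095,0.28,0.118,0,0,0,-0.095,0.28,0.118,0,0,0])

```text
clock: 5.85
eef_pos: [452.2, 221.4, 150.3]
eef_rot: [-3.141, -0.437, -0.059]
wrist_force: [-1.0, -0.4, -0.7]
finger_gap: 0.3
finger_force: 0.0
```

```bash
python3 - <<'E'
from h import *
p,W=cloud("side"); cv2.imwrite("pics/s2.png",cv2.resize(p[90:260,230:430],None,fx=4,fy=3.5,interpolation=cv2.INTER_CUBIC)[:,:,::-1])
E
```

```text
(no output)
```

View pics/s2.png

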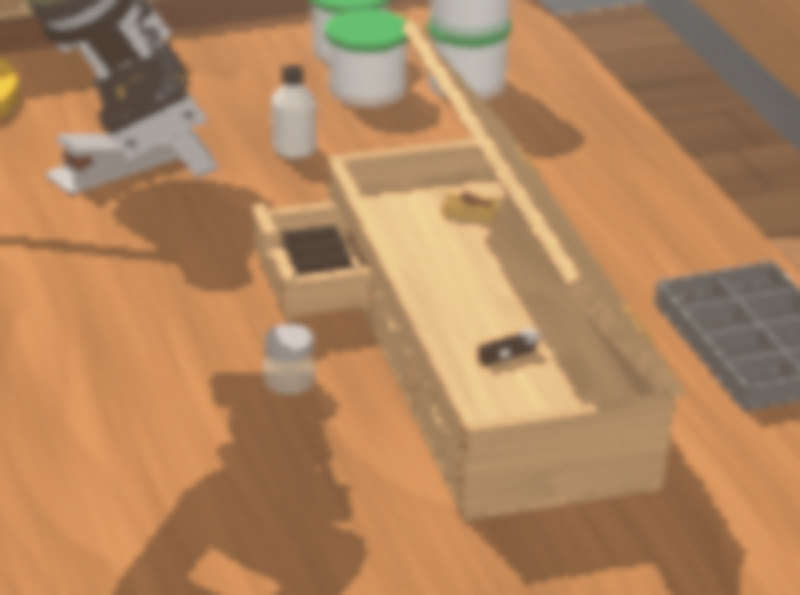

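The right drawer is flush (about (440,440)). The left one stands open (about (275,265)) and the jar is undisturbed.

Request:
jog_arm(plan=[0,0,-0.04,0,0,0,0,0,-0.08,0,0,0,0,-0.002,-0.118,0,0,0,0,-0.002,-0.118,0,0,0,0.012,-0.002,-0.118,0,0,0,0.024,-0.003,-0.118,0,0,0,0.032,-0.003,-0.118,0,0,0,0.038,-0.004,-0.118,0,0,0,0.046,-0.004,-0.118,0,0,0,0.054,-0.005,-0.118,0,0,0,0.062,-0.005,-0.118,0,0,0,0.07,-0.006,-0.118,0,0,0,0.078,-0.006,-0.118,0,0,0,0.086,-0.007,-0.118,0,0,0,0.094,-0.007,-0.118,0,0,0,0.099,-0.007,-0.118,0,0,0,0.102,-0.008,-0.118,0,0,0,0.104,-0.008,-0.118,0,0,0,0.106,-0.008,-0.118,0,0,0,0.106,-0.008,-0.118,0,0,0])

```text
clock: 7.9
eef_pos: [558.5, 213.0, 32.4]
eef_rot: [-3.141, -0.437, -0.061]
wrist_force: [-0.8, -0.5, 0.4]
finger_gap: 0.3
finger_force: 0.3
```

Request:
jog_arm(plan=[0.001,0,0,0,0,0,0.002,0,0,0,0,0,0.003,0,0,0,0,0,0.004,0,0,0,0,0,0.004,0,0,0,0,0])

```text
clock: 8.4
eef_pos: [561.4, 212.8, 32.1]
eef_rot: [3.141, -0.435, -0.061]
wrist_force: [-13.7, -1.4, 7.2]
finger_gap: 0.5
finger_force: 6.3
```

Request:
jog_arm(plan=[0.001,0,0,0,0,0,0.001,0,0,0,0,0,-0.03,0.002,0,0,0,0,-0.07,0.004,0,0,0,0,-0.09,0.004,0.04,0,0,0,-0.09,0.004,0.09,0,0,0,-0.09,0.004,0.14,0,0,0,-0.09,0,0.19,0.5,8,0,-0.09,0,0.24,1,16,0,-0.09,0,0.298,1.5,25,0,-0.09,0,0.298,1.5,25,0,-0.09,-0.136,0.298,1.5,25,0,-0.09,-0.136,0.298,1.5,25,0,-0.09,-0.136,0.298,1.5,25,0,-0.09,-0.136,0.298,1.5,25,0,-0.09,-0.136,0.298,1.5,25,0])

```text
clock: 10.0
eef_pos: [472.6, 76.7, 330.7]
eef_rot: [-3.141, -0.001, -0.062]
wrist_force: [-0.3, 0.1, 0.8]
finger_gap: 0.6
finger_force: 0.0
```

```bash
python3 - <<'E'
from h import *
s=manip.read_state();print(s["wrist_force"],s["eef_pos"],s["eef_rot"])
p,W=cloud("side"); np.savez("side1",p=p,W=W); cv2.imwrite("pics/s3.png",cv2.resize(p[60:260,220:430],None,fx=3.8,fy=3,interpolation=cv2.INTER_CUBIC)[:,:,::-1])
p,W=cloud("top")
h=W[...,2];m=np.zeros(h.shape,bool);m[135:175,310:365]=1;m&=(h>130)&(h<260)
P=W[m];c=P.mean(0);n=np.linalg.svd(P-c,full_matrices=0)[2][2];n*=np.sign(n[2]);print(c,n,np.arctan2(np.hypot(*n[:2]),n[2]),m.sum(),P[:,2].max())
# rotate to hinge: plane pass distance
a=np.array([.998,-.06]);print("chest-x of c rel hinge",(c[:2]-[714.2,72.7])@a)
E
```

```text
[-0.31525974  0.09523765  0.7698176 ] [472.59606649  76.66118477 330.73324347] [-3.14079577e+00 -5.43557766e-04 -6.24769827e-02]
[656.32915743 -35.54687502 193.72017792] [ 0.81698103 -0.05078882  0.57442362] 0.9588964908434158 1084 251.1357362679944
chest-x of c rel hinge -51.26028838684797
```

View pics/s3.png

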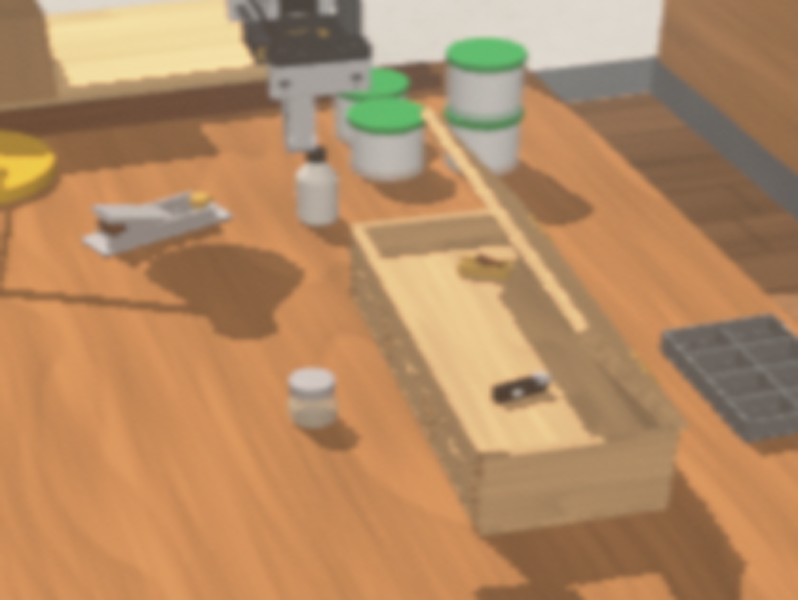

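Both drawers are flush and the jar (312,398), plane, frog and bottles are where they were. Lid 0.959 rad. Move over the outer face and touch down gently.

Request:
jog_arm(plan=[0.04,0,0,0,0,0,0.08,0,0,0,0,0,0.12,0,0,0,0,0,0.16,0,0,0,0,0,0.177,0,0,0,0,0,0.177,0,0,0,0,0,0.177,0,-0.03,0,0,0,0.177,0,-0.06,0,0,0,0.177,0,-0.08,0,0,0,0.177,0,-0.09,0,0,0,0.177,0,-0.095,0,0,0,0.177,0,-0.098,0,0,0,0.177,0,-0.098,0,0,0])

```text
clock: 11.4
eef_pos: [649.5, 77.2, 233.2]
eef_rot: [-3.141, -0.001, -0.061]
wrist_force: [-0.4, 0.3, 0.9]
finger_gap: 0.7
finger_force: 0.0
```

```bash
python3 - <<'E'
import numpy as np
for t in [.96,.9,.85,.8,.75,.7,.65,.6,.55,.5,.45,.4,.35,.3,.25,.2,.16,.12,.09,.06,.04,.02,0,-.01]:
    x=-145*np.cos(t)+10*np.sin(t)+8; z=100+145*np.sin(t)+10*np.cos(t)
    print(t,(714.2+.998*x).round(),(72.7-.06*x).round(),z.round())
E
```

```text
0.96 647.0 77.0 225.0
0.9 640.0 77.0 220.0
0.85 634.0 78.0 216.0
0.8 629.0 78.0 211.0
0.75 623.0 78.0 206.0
0.7 618.0 78.0 201.0
0.65 613.0 79.0 196.0
0.6 608.0 79.0 190.0
0.55 604.0 79.0 184.0
0.5 600.0 80.0 178.0
0.45 596.0 80.0 172.0
0.4 593.0 80.0 166.0
0.35 590.0 80.0 159.0
0.3 587.0 80.0 152.0
0.25 584.0 81.0 146.0
0.2 582.0 81.0 139.0
0.16 581.0 81.0 133.0
0.12 580.0 81.0 127.0
0.09 579.0 81.0 123.0
0.06 578.0 81.0 119.0
0.04 578.0 81.0 116.0
0.02 578.0 81.0 113.0
0 577.0 81.0 110.0
-0.01 577.0 81.0 109.0
```

Request:
jog_arm(plan=[-0.0025,0,-0.008,0,0,0,-0.006,0,-0.0105,0,0,0,-0.0095,0,-0.013,0,0,0,-0.0125,0.001,-0.015,0,0,0,-0.0155,0.001,-0.017,0,0,0,-0.0205,0.001,-0.022,0,0,0,-0.0265,0.001,-0.027,0,0,0,-0.0315,0.001,-0.032,0,0,0,-0.0365,0.002,-0.037,0,0,0,-0.0415,0.002,-0.043,0,0,0,-0.0415,0.002,-0.043,0,0,0])

```text
clock: 12.5
eef_pos: [607.0, 79.0, 188.4]
eef_rot: [-3.141, 0.002, -0.061]
wrist_force: [-0.2, -0.1, 0.1]
finger_gap: 0.4
finger_force: 0.0
```

```bash
cat > lid.py <<'E'
from h import *
p,W=cloud("top");h=W[...,2];m=np.zeros(h.shape,bool);m[140:205,320:362]=1;m&=(h>104)&(h<260)
P=W[m];c=P.mean(0);n=np.linalg.svd(P-c,full_matrices=0)[2][2];n*=np.sign(n[2]);print(c,np.arctan2(np.hypot(*n[:2]),n[2]),m.sum(),P.max(0),P.min(0))
cv2.imwrite("pics/top_lid.png",p[:,:,::-1])
E
python3 lid.py
```

```text
[640.91498653 -58.95095814 152.57567962] 0.5465356389580887 1372 [715.03772238  21.93968101 204.80144337] [ 550.77477587 -124.40105464  104.01480529]
```

The lid follows the finger (about 0.56 rad, as planned).

Request:
jog_arm(plan=[-0.004,0,-0.006,0,0,0,-0.008,0.001,-0.012,0,0,0,-0.012,0.001,-0.018,0,0,0,-0.015,0.001,-0.024,0,0,0,-0.018,0.001,-0.031,0,0,0,-0.021,0.001,-0.038,0,0,0,-0.024,0.002,-0.044,0,0,0,-0.026,0.002,-0.051,0,0,0,-0.0265,0.002,-0.054,0,0,0,-0.027,0.002,-0.057,0,0,0,-0.0275,0.002,-0.06,0,0,0,-0.028,0.002,-0.063,0,0,0,-0.0285,0.002,-0.066,0,0,0,-0.0285,0.002,-0.066,0,0,0])

```text
clock: 13.95
eef_pos: [579.3, 81.0, 123.0]
eef_rot: [-3.141, 0.001, -0.061]
wrist_force: [-0.1, 0.2, -0.4]
finger_gap: 0.8
finger_force: 0.0
```

```bash
python3 lid.py
```

```text
[628.03274226 -55.71378728 119.74569223] 0.2962116257808257 1760 [712.60973899  21.86893094 259.97008844] [ 539.84113227 -123.63115241  104.11742899]
```

Request:
jog_arm(plan=[0,0,-0.0015,0,0,0,-0.0005,0,-0.003,0,0,0,-0.0005,0,-0.0045,0,0,0,-0.001,0,-0.006,0,0,0,-0.001,0,-0.0075,0,0,0,-0.001,0,-0.009,0,0,0,-0.0015,0,-0.01,0,0,0,-0.0015,0,-0.011,0,0,0,-0.002,0,-0.012,0,0,0,-0.002,0,-0.013,0,0,0,-0.002,0,-0.013,0,0,0])

```text
clock: 15.1
eef_pos: [577.3, 81.0, 110.3]
eef_rot: [-3.141, 0.001, -0.061]
wrist_force: [0.4, 0.3, 1.7]
finger_gap: 0.5
finger_force: 0.7
```

Request:
jog_arm(plan=[0,0,-0.0005,0,0,0,0,0,-0.001,0,0,0,0,0,-0.0015,0,0,0,0,0,-0.002,0,0,0,0,0,-0.0025,0,0,0,0,0,-0.0025,0,0,0])

```text
clock: 15.7
eef_pos: [577.5, 81.0, 110.1]
eef_rot: [-3.141, -0.001, -0.061]
wrist_force: [-9.7, -0.6, 23.3]
finger_gap: 0.4
finger_force: 11.4
```

The lid is hard against the rim. Lift straight off, clear the view, and check.

Request:
jog_arm(plan=[0,0,0.005,0,0,0,0,0,0.03,0,0,0,0,0,0.07,0,0,0,0,0,0.11,0,0,0,-0.04,0,0.14,0,0,0,-0.08,0,0.15,0,0,0,-0.12,-0.03,0.15,0,0,0,-0.16,-0.06,0.15,0,0,0,-0.2,-0.08,0.15,0,0,0,-0.2,-0.08,0.15,0,0,0,-0.2,-0.08,0.15,0,0,0])

```text
clock: 16.8
eef_pos: [377.4, 0.8, 258.4]
eef_rot: [-3.141, -0.001, -0.062]
wrist_force: [0.7, -0.3, -0.3]
finger_gap: 0.4
finger_force: 0.0
```

```bash
python3 lid.py; python3 - <<'E'
from h import *
p,W=cloud("side"); a=cv2.resize(p[60:260,220:430],None,fx=3.8,fy=3,interpolation=cv2.INTER_CUBIC)
cv2.imwrite("pics/s4.png",a[:,:,::-1]); t=cv2.imread("pics/top_lid.png")
cv2.imwrite("pics/t4.png",cv2.resize(t[130:230,225:385],None,fx=5,fy=5,interpolation=cv2.INTER_CUBIC)); print(manip.read_state()["wrist_force"])
E
```

```text
[625.66958103 -51.35729925 110.31872088] 0.0014595033715458633 1809 [712.11789474  21.87968115 126.94677581] [ 539.82613408 -124.35281571  104.01249321]
[ 0.92209298 -0.30310162  0.05017625]
```

View pics/s4.png

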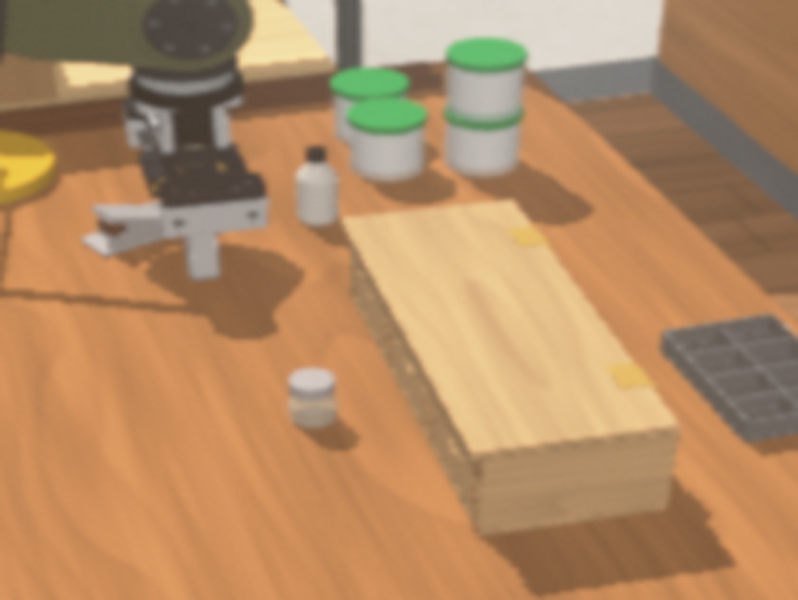

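View pics/t4.png

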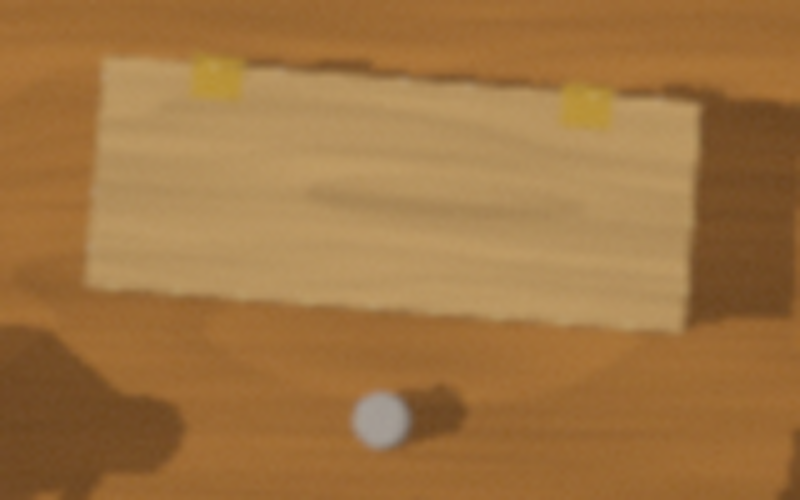

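The lid lies flat (0.001 rad, top at 110 mm) and no drawer shows in front of it. The jar is at the same pixel (380,420) as before.

```bash
python3 -c "
from cell import manip
print(manip.sign_off())"
```

```text
the job is handed in; nothing more can be done
None
```

Both open drawers are pushed home to their stops, then the lid was eased shut (0.001 rad, no slam); nothing else in the checked views had moved, and the job is handed in at about 17 s.

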